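Load the ball carrier, then tip the spare balls into the red corner

ROBOT

A 6-joint arm with a two-finger parallel gripper is mounted at the origin on a cart in front of the work surface, level with it; the furniture and walls round the work are solid. World frame = base frame: x ahead of the robot, y to its left, z up, the work surface at z = 0. Lengths are in m, angles in rad, forces in N, time in s.
With the tool pointing down it reaches from about 0.425 to 0.95 m from the base axis. Payload 3.5 kg.
Tool frame: the origin (TCP) lies between the finger pads; the fingertips stand 22 mm ahead of it and the grasp point (between the pads) lies 3 mm ahead of it (ctrl.nose_length is the z of the fingertips in the tool frame, in m); z points along the fingers, y is the line along which they close (so a half turn about z gives the same grasp; the last joint's range is limited). The gripper opens to 85 mm and grips with 20 to 120 N. Pads are 22 mm wide; open, the fingers measure 114 mm over their backs; the gripper's body (76 mm by 85 mm) begins 54 mm behind the grasp point. The pads swing forward as they close: fully open they stand 13 mm farther back than shut.
Start: joints at [1.049, 0.286, 1.577, -0, 1.279, -0.15], TCP at [0.245, 0.629, 0.253] pointing down, gripper open.
Joint ranges: [-2.77, 2.77], [-0.9, 2.22], [0.21, 2.48], [-1.53, 4.67], [0.24, 2.81], [-2.84, 2.84]. Speed limits (rad/s): [2.79, 2.79, 3.14, 3.14, 3.14, 3.14].

INTERFACE

Orientations are given as a unit quaternion [x, y, z, w].
In Python, from plant import ctrl gives the robot as it stands. The module is installed in compiled form; this text tells all that it offers.
- The arm moves only by the tool send_rows, never from a script. Its argument "rows" is text: rows parted by semicolons, each of 7 numbers parted by spaces: the turn, a rotation vector about the tool's x, y, z in fractions of the full range, 1 being 180 degrees, then the shift along the tool's x, y, z in normalised numbers (1 is 800 mm), then the opening, from -1 (shut) to 1 (fully open). A call has 1 to 8 rows; each row is the pose to reach, as a shift and turn from the pose commanded when the call began, along the tool's axes at that moment; what a row does not reach only later rows make up. A row lasts 1/8 s, in which the tool goes at most 62.5 mm and 10.7 degrees, less where a joint would pass 70% of its speed; a pose out of reach is approached as far as the arm can. Shift and turn numbers lie between -1 and 1, and a call with a number outside is refused. A call with a gripper value outside its range is refused whole. The fingers move at their own pace and stop on an object; "grip_force" is the grip in N (left out, the last holds). Time passes only in rows, so rows that repeat a pose let the fingers close. It gives the time, the measured TCP pose, the force, the opening and the grip force at its end, in the units of the state.
- ctrl.get_state(): the state, without advancing time (a new reading comes with each control period).
- ctrl.read_camera(name): name is "side" or "top" or "wrist"; returns a dict with "color" (384x512x3 uint8, red, green, blue), "fx", "fy", "cx", "cy" (pixels), "D" ([k1, k2, p1, p2, k3] as OpenCV has them; the pictures are not rectified), "extrinsics" (4x4, takes a point from world to camera coordinates). Camera axes: x right, y down, z forward; pixel columns grow to the right and rows downward; lengths in m; the calibration is good to about 2 mm. A picture is of the moment at which its call begins. There is no depth.
- ctrl.sign_off(): hands the job in; it is judged then, once.
Trained networks look in a picture, given as the dict that the camera call returned (one of the last four; its "shot" number tells which), for a name from the list of things; names that differ only in an ending like _2 or _b are one class to them, and where a whole thing is asked for, a point or a joint stands for the part that bears it (a point fixed in the world has none). Each returns a list of dicts, best first, with "p" (0 to 1); they miss things now and then, are a little off and sometimes report something else, mostly with a low value. They report only what shows in the picture. A call takes as long as a camera call.
- ctrl.look_for(picture, target): "position" ([x, y, z] in m, in the coordinates of the camera as it stood for that picture, good to about 4 mm: the middle of the surface that is visible of it).
The state is a dict: "time": time; "qpos": joint angles; "dq": joint speeds; "joint_efforts": joint torques, N m; "eef_pos": TCP position; "tcp_rot": TCP orientation; "contact_force": force on the tool from outside, world axes, zero at the start; "wrist_torque": the same for the moment, N m; "opening": opening from 0.0 (shut) to 1.0 (fully open); "finger_force": force on a finger pad.
Only numpy, scipy, OpenCV 4.12 (cv2) and the standard library are available. Lean on these libraries where they do the work, as an engineer would, in place of code of your own. Each camera call takes 0.05 s, during which the arm holds its last target. There are 200 camera calls.

TASK

Take two of the brass balls from the white tray and set one in each of the two empty wells of the grey carrier. Then take the tray by its blue grip tab and tilt it by roughly 15 degrees, so that the three spare balls run together into the red corner (the tray may stand on that corner), and finish holding it tilted like that, without letting go and without propping it on anything but the worktop. Leave the two balls already in the carrier and the things round about where they are.

Things in the scene. Friction and masses are not known exactly. Their poses are not given: they have to be found in the camera images.
- tray: loose white open tray, 118 (its x) x 170 (its y) mm outside, 34 mm high, walls and floor 4 mm thick, 0.35 kg. Origin: centre of its underside, z up. Its (+x, -y) corner is marked red on floor and rim; a blue upright grip tab stands just outside the diagonally facing (-x, +y) corner. The underside corner below the red mark is at (+59, -85, 0) mm, on which the tray can pivot when the tab is lifted
- tray_tab (a point): centre of the top of the blue grip tab, 76 mm above the tray's underside, on the diagonal 12 mm outside the tray's corner, at (-66, +95, 76) mm in the tray's frame. The tab is upright, 62 mm tall (from 14 to 76 mm), 14 mm thick across the tray's diagonal (the width to grip) and 28 mm long along the diagonal from the red corner; it is rigidly part of the tray and rises 42 mm above the rim
- tray_corner (a point): the inside red corner of the tray (where the two inner walls meet), 8 mm above the inner floor, i.e. at the height of the centre of a ball lying there; at (+55, -81, 12) mm in the tray's frame
- carrier: grey square ball carrier, 86 x 86 x 22 mm, fixed to the worktop, origin at the centre of its underside. Four round blind wells of 21 mm diameter, 11 mm deep, 38 mm apart in a 2 x 2 square; in its frame the wells at (-19, +19) and (+19, -19) mm are empty, the other two are loaded. A seated ball's centre is 19 mm above the worktop and its top 5 mm above the carrier
- well_a (a point): centre of the mouth of one empty well, level with the carrier's top (22 mm above the worktop). Behind the work a shelf board overhangs the worktop: its front edge is 0.60 m ahead of the robot base axis and its underside 0.475 m above the worktop, so swing the wrist round close to the base
- well_b (a point): centre of the mouth of the other empty well, diagonally across from the first, level with the carrier's top
- ball_1: polished yellow brass ball, diameter 16 mm, 17 g, origin at its centre; it starts at rest on the tray's floor and rolls freely when the tray is tilted. The five balls ball_1 to ball_5 are interchangeable
- ball_2: polished yellow brass ball, diameter 16 mm, 17 g, origin at its centre; it starts at rest on the tray's floor and rolls freely when the tray is tilted. The five balls ball_1 to ball_5 are interchangeable
- ball_3: polished yellow brass ball, diameter 16 mm, 17 g, origin at its centre; it starts at rest on the tray's floor and rolls freely when the tray is tilted. The five balls ball_1 to ball_5 are interchangeable
- ball_4: polished yellow brass ball, diameter 16 mm, 17 g, origin at its centre; it starts at rest on the tray's floor and rolls freely when the tray is tilted. The five balls ball_1 to ball_5 are interchangeable
- ball_5: polished yellow brass ball, diameter 16 mm, 17 g, origin at its centre; it starts at rest on the tray's floor and rolls freely when the tray is tilted. The five balls ball_1 to ball_5 are interchangeable
- loaded_1: brass ball like the others (16 mm), already in its well of the carrier from the start; origin at its centre. Leave it there
- loaded_2: brass ball like the others (16 mm), already in its well of the carrier from the start; origin at its centre. Leave it there
- specimen_jar: loose round jar with a red lid, 66 mm wide, 59 mm high; bystander, origin at the centre of its underside
- timer: loose white bench timer, 62 x 64 x 20 mm; bystander, origin at the centre of its underside
- tape: loose roll of white tape lying flat, 49 mm wide, 12 mm high; bystander, origin at the centre of its underside

How it is judged:
By the outcome, as a careful person would: the job done as asked, in the order asked, and still so for the second after the job is handed in, while the arm keeps its last pose, push and grip.
It also fails if it takes over 70 s, if anything falls off the work surface, if the arm or the gripper's body presses on something with over 40 N, if the wrist force passes 120 N, or if a joint passes its speed limit or range.

## Working session

There is one attempt and no reset: what is moved stays moved. The work goes in short steps, Python scripts to look and compute and a tool call to move; the robot and the scene stay as the last step left them, time stands still between calls to the robot, and variables do not carry over. Pictures are saved under pics/ and viewed, at most 10 in all, crops included, and the job is handed in when it is done.

Besides the shell and the picture viewer there is one more tool, called after ">>>" by a JSON object that holds its "name" and its "arguments", one argument or row to a line. send_rows: Moves the arm, as the interface text tells. Its arguments: {"type":"object","properties":{"rows":{"type":"string"},"grip_force":{"type":"number"}},"required":["rows"]}

```bash
mkdir -p pics; cat > h.py <<'E'
import numpy as np, cv2, json
from scipy.spatial.transform import Rotation as R
from plant import ctrl
def K(c): return np.array([[c['fx'],0,c['cx']],[0,c['fy'],c['cy']],[0,0,1.]])
def save(c,n): cv2.imwrite('pics/'+n,c['color'][:,:,::-1])
def world(c,p):
    return np.linalg.inv(np.asarray(c['extrinsics']))@np.r_[p,1]
def onplane(c,uv,z):
    uv=np.array(uv,float).reshape(-1,1,2)
    n=cv2.undistortPoints(uv,K(c),np.array(c['D'])).reshape(-1,2)
    E=np.linalg.inv(np.asarray(c['extrinsics'])); o=E[:3,3]
    d=np.c_[n,np.ones(len(n))]@E[:3,:3].T
    return o+d*((z-o[2])/d[:,2])[:,None]
def proj(c,P):
    E=np.asarray(c['extrinsics']);P=np.array(P,float).reshape(-1,3)
    return cv2.projectPoints(P,cv2.Rodrigues(E[:3,:3])[0],E[:3,3],K(c),np.array(c['D']))[0].reshape(-1,2)
E
python3 - <<'E'
from h import *
np.set_printoptions(precision=4,suppress=True)
for n in ['top','side']:
    c=ctrl.read_camera(n); save(c,n+'0.png')
    print(n,np.linalg.inv(np.asarray(c['extrinsics']))[:3,3],c['fx'])
    for t in ['tray','tray_tab','tray_corner','carrier','well_a','ball_1','loaded_1','specimen_jar','timer','tape']:
        print(t,[(np.round(world(c,d['position'])[:3],4).tolist(),round(d['p'],2)) for d in ctrl.look_for(c,t)][:8])
s=ctrl.get_state();print(s)
E
```

```text
top [ 0.2594 -0.0776  1.2175] 393.7981614777795
tray [([0.4841, -0.2697, 0.0036], 0.61)]
tray_tab [([0.4859, -0.2694, 0.0047], 0.76), ([0.4381, -0.4896, 0.0163], 0.36)]
tray_corner [([0.4866, -0.2707, 0.0049], 0.84)]
carrier [([0.4856, -0.0121, 0.0228], 0.82)]
well_a [([0.4869, -0.0133, 0.0191], 0.86)]
ball_1 []
loaded_1 []
specimen_jar [([0.477, 0.3113, 0.0623], 0.75)]
timer [([0.436, -0.4912, 0.0186], 0.69)]
tape [([0.4455, 0.2291, 0.0114], 0.47)]
side [0.4174 1.46   1.1951] 496.92716635022515
tray [([0.483, -0.2733, 0.0133], 0.61)]
tray_tab [([0.4852, -0.2733, 0.0159], 0.81)]
tray_corner [([0.4823, -0.2742, 0.0121], 0.56)]
carrier [([0.4884, -0.004, 0.0213], 0.72)]
well_a [([0.4883, -0.0073, 0.0201], 0.88)]
ball_1 []
loaded_1 []
specimen_jar [([0.4728, 0.3292, 0.0582], 0.83)]
timer [([0.4371, -0.4801, 0.0172], 0.63)]
tape []
{'time': 1.1, 'qpos': array([ 1.049 ,  0.2863,  1.5767,  0.    ,  1.2786, -0.15  ]), 'dq': array([-0.0002, -0.0013,  0.0005, -0.0011, -0.0008,  0.0002]), 'joint_efforts': array([  0.0006, -40.5965, -29.2947,  -0.    ,   0.0005,   0.    ]), 'eef_pos': array([0.2452, 0.6289, 0.2533]), 'tcp_rot': array([ 0.1848,  0.9828, -0.    , -0.    ]), 'contact_force': array([-0.1942, -0.9633, -0.0584]), 'wrist_torque': array([ 0.0064, -0.0017,  0.0072]), 'finger_force': 0.0, 'opening': 1.0012799826064958}
```

```bash
python3 - <<'E'
import cv2
from h import *
a=cv2.imread('pics/top0.png'); print(a.shape)
c=ctrl.read_camera('top')
print(proj(c,[[.485,-.27,0],[.487,-.01,.02],[.48,.31,.05]]))
u=proj(c,[[.486,-.14,0.02]])[0].astype(int)
x0,y0=u[0]-100,u[1]-75; x0=max(x0,0);y0=max(y0,0)
print(x0,y0)
cv2.imwrite('pics/topc.png',cv2.resize(a[y0:y0+150,x0:x0+200],None,fx=4,fy=4,interpolation=cv2.INTER_CUBIC))
E
```

```text
(384, 512, 3)
[[326.26812846 192.94591892]
 [243.09537374 189.79267591]
 [136.46687085 188.49557283]]
185 115
```

View pics/topc.png

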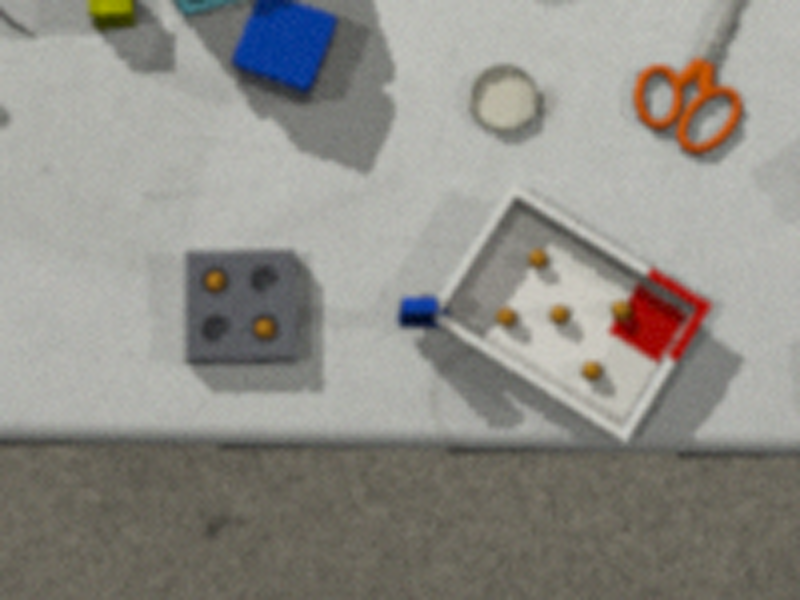

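View pics/side0.png

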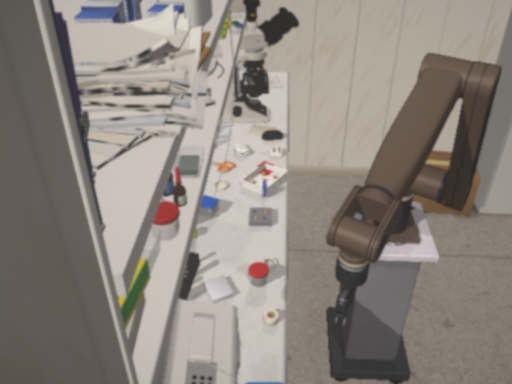

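The top crop (offset 185,115; ×4) shows the carrier with empty wells at (264,277) and (214,327). The tray's tab is at (418,312) and its red corner at (708,305). The five balls are at (538,258), (507,318), (559,314), (621,310) and (592,370). The side view agrees and shows the shelf at the back.

```bash
cat >> h.py <<'E'
def orange(img,lo=(8,110,60),hi=(26,255,255),amin=6):
    m=cv2.inRange(cv2.cvtColor(img,cv2.COLOR_RGB2HSV),lo,hi)
    n,l,st,ce=cv2.connectedComponentsWithStats(m)
    return [(ce[i],st[i,4]) for i in range(1,n) if st[i,4]>=amin]
E
python3 - <<'E'
from h import *
np.set_printoptions(precision=4,suppress=True)
c=ctrl.read_camera('top')
off=np.array([185,115])
tr=lambda a:(np.array(a)+.5)/4-.5+off
rim=onplane(c,tr([(517,190),(708,305),(627,438),(440,315)]),.034)
print('rim',rim, [np.linalg.norm(rim[i]-rim[(i+1)%4]) for i in range(4)])
print('tab',onplane(c,tr([(418,312)]),.076))
wl=onplane(c,tr([(264,277),(214,327)]),.022);print('wells',wl,np.linalg.norm(wl[0]-wl[1]))
print('carr',onplane(c,tr([(188,252),(294,252),(188,360),(294,360)]),.022))
for ce,a in orange(c['color'][115:265,185:385]):
    print(ce,a,onplane(c,[ce+off],.012)[0],onplane(c,[ce+off],.019)[0])
E
```

```text
rim [[ 0.575  -0.2276  0.034 ]
 [ 0.4869 -0.3719  0.034 ]
 [ 0.3843 -0.3085  0.034 ]
 [ 0.4758 -0.1684  0.034 ]] [np.float64(0.1690712922943704), np.float64(0.12052988878750814), np.float64(0.16736451930085838), np.float64(0.11557082371914612)]
tab [[ 0.4701 -0.149   0.076 ]]
wells [[ 0.5057 -0.033   0.022 ]
 [ 0.4657  0.0047  0.022 ]] 0.05489226531422824
carr [[ 0.5245  0.0266  0.022 ]
 [ 0.5259 -0.0558  0.022 ]
 [ 0.4397  0.0239  0.022 ]
 [ 0.441  -0.0575  0.022 ]]
[171.6318  25.1047] 277 [ 0.655  -0.3661  0.012 ] [ 0.6527 -0.3644  0.019 ]
[134.0714  64.2143] 14 [ 0.526  -0.2462  0.012 ] [ 0.5245 -0.2453  0.019 ]
[53.25 69.75] 20 [0.5043 0.006  0.012 ] [0.5029 0.0055 0.019 ]
[125.7857  78.6429] 14 [ 0.4798 -0.2202  0.012 ] [ 0.4785 -0.2193  0.019 ]
[139.3846  78.3846] 13 [ 0.4813 -0.2623  0.012 ] [ 0.48   -0.2612  0.019 ]
[155.      77.4737] 19 [ 0.485  -0.3106  0.012 ] [ 0.4837 -0.3092  0.019 ]
[65.8636 81.6818] 22 [ 0.4671 -0.0343  0.012 ] [ 0.4659 -0.0345  0.019 ]
[147.5     92.2857] 14 [ 0.4382 -0.2867  0.012 ] [ 0.4371 -0.2854  0.019 ]
```

```bash
cat >> h.py <<'E'
def down(deg):
    a=np.radians(deg); y=np.array([np.cos(a),np.sin(a),0]); z=np.array([0,0,-1.])
    return R.from_matrix(np.c_[np.cross(y,z),y,z])
def rel(targets,p0=None,R0=None):
    """targets: list of (pos, Rotation); prints turn deg + shift mm in current tool axes"""
    s=ctrl.get_state(); p0=s['eef_pos'] if p0 is None else np.array(p0); R0=R.from_quat(s['tcp_rot']) if R0 is None else R0
    for p,r in targets:
        print(np.round((R0.inv()*r).as_rotvec(degrees=True),1),np.round(R0.inv().apply(np.array(p)-p0)*1000,1))
E
python3 - <<'E'
from h import *
print(ctrl.nose_length)
rel([((.43,.15,.27),down(68.7-80)),((.47,-.2,.27),down(-45))])
rel([((.47,-.2,.27),down(-45))],(.43,.15,.27),down(68.7-80))
E
```

```text
0.022
[ 0. -0. 80.] [-346.1 -379.   -16.7]
[  0.   -0.  113.7] [-510.6 -690.6  -16.7]
[ 0.   0.  33.7] [-335.4  107.8    0. ]
```

The manual's scale: shifts go in shares of 800 mm and turns go in shares of 180 degrees. Converting my numbers, -379 mm / 800 = -0.4738, -346 mm / 800 = -0.4325, 80 degrees / 180 = 0.4444.

>>> {"name": "send_rows", "arguments": {
  "rows": "0 0 0.0556 -0.0538 -0.0588 -0.0025 -0.3; 0 0 0.1111 -0.1075 -0.1188 -0.005 -0.3; 0 0 0.1667 -0.1625 -0.1775 -0.0075 -0.3; 0 0 0.2222 -0.2163 -0.2375 -0.01 -0.3; 0 0 0.2778 -0.27 -0.2963 -0.0125 -0.3; 0 0 0.3333 -0.3238 -0.355 -0.0163 -0.3; 0 0 0.3889 -0.3788 -0.415 -0.0188 -0.3; 0 0 0.4444 -0.4325 -0.4738 -0.0213 -0.3"
}}

```text
time: 2.2
eef_pos: [0.4254, 0.1608, 0.2705]
tcp_rot: [0.775, 0.632, 0.001, 0.0]
contact_force: [0.5, 0.3, -0.9]
opening: 0.355
finger_force: 0.0
```

```bash
python3 - <<'E'
from h import *
s=ctrl.get_state();print(s['time'],s['eef_pos'],s['opening'],s['qpos'])
rel([((.47,-.2,.27),down(-45))])
E
```

```text
2.2 [0.42540864 0.16077769 0.27050261] 0.35510652869644144 [ 1.37597669e-01 -2.34529601e-01  2.07681385e+00  3.37114680e-05
  1.29763359e+00  3.40363736e-01]
[ 0.1 -0.1 33.4] [-344.4  116.3    0.5]
```

Scaled: -335 mm / 800 = -0.4188, 108 mm / 800 = 0.135, 33.7 degrees / 180 = 0.1872.

>>> {"name": "send_rows", "arguments": {
  "rows": "0 0 0.0278 -0.06 0.0188 0 -0.3; 0 0 0.0556 -0.12 0.0388 0 -0.3; 0 0 0.0833 -0.18 0.0575 0 -0.3; 0 0 0.1111 -0.24 0.0775 0 -0.3; 0 0 0.1389 -0.3 0.0963 0 -0.3; 0 0 0.1667 -0.36 0.1163 0 -0.3; 0 0 0.1872 -0.4188 0.135 0 -0.3; 0 0 0.1872 -0.4188 0.135 0 -0.3"
}}

```text
time: 3.2
eef_pos: [0.4652, -0.1898, 0.27]
tcp_rot: [0.925, 0.381, -0.0, 0.0]
contact_force: [0.3, 0.6, -0.6]
opening: 0.353
finger_force: 0.0
```

```bash
python3 - <<'E'
from h import *
np.set_printoptions(precision=4,suppress=True)
c=ctrl.read_camera('wrist'); save(c,'w1.png')
s=ctrl.get_state();print(s['time'],s['eef_pos'],s['opening'],s['qpos'])
print(np.linalg.inv(np.asarray(c['extrinsics'])),c['fx'])
for ce,a in orange(c['color'],amin=60): print(ce,a,onplane(c,[ce],.012)[0])
E
```

```text
3.25 [ 0.4651 -0.1882  0.2698] 0.34924072161678393 [-0.5871 -0.1159  1.9762  0.0003  1.2818  0.2007]
[[ 0.7037 -0.6846 -0.1899  0.5132]
 [-0.7105 -0.6781 -0.1882 -0.1433]
 [ 0.0001  0.2673 -0.9636  0.3901]
 [ 0.      0.      0.      1.    ]] 272.8273486148902
[163.0199  32.6887] 151 [0.5034 0.0079 0.012 ]
[167.9851  79.0448] 134 [ 0.466 -0.032  0.012]
[437.3762 153.7114] 1268 [ 0.657  -0.3625  0.012 ]
[313.6324 160.7794] 68 [ 0.5272 -0.2462  0.012 ]
[277.4032 171.8871] 62 [ 0.4805 -0.2216  0.012 ]
[322.9294 210.8118] 85 [ 0.4871 -0.3113  0.012 ]
```

View pics/w1.png

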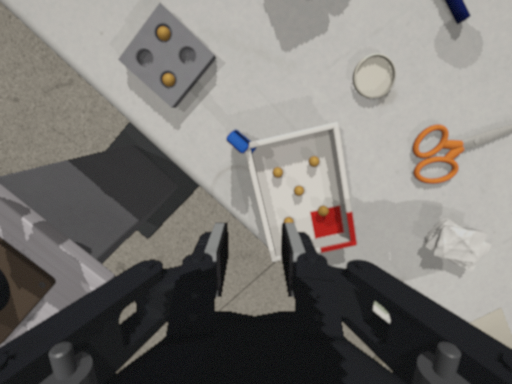

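The wrist view shows the tray with balls near (314,161), (278,172), (299,190), (323,211) and (289,221). The carrier's empty wells are at (145,57) and (187,54). These agree with the top camera.

```bash
python3 - <<'E'
from h import *
np.set_printoptions(precision=4,suppress=True)
c=ctrl.read_camera('wrist')
for ce,a in orange(c['color'],lo=(8,90,50),amin=25): print(ce,a,onplane(c,[ce],.012)[0],onplane(c,[ce],.019)[0])
print(onplane(c,[(145,57),(187,54)],.022))
print(ctrl.get_state()['eef_pos'])
rel([((.481,-.262,.12),down(-45)),((.481,-.262,.03),down(-45))])
E
```

```text
[164.7289  33.5783] 166 [0.5035 0.0078 0.012 ] [0.5037 0.005  0.019 ]
[169.5625  79.9514] 144 [ 0.4661 -0.0323  0.012 ] [ 0.4669 -0.0343  0.019 ]
[438.6147 155.1772] 1360 [ 0.657  -0.3628  0.012 ] [ 0.6543 -0.3588  0.019 ]
[314.7179 161.8077] 78 [ 0.5271 -0.2463  0.012 ] [ 0.5269 -0.2443  0.019 ]
[278.6575 172.8082] 73 [ 0.4806 -0.2218  0.012 ] [ 0.4812 -0.2203  0.019 ]
[299.75   191.1618] 68 [ 0.4834 -0.2628  0.012 ] [ 0.484  -0.2606  0.019 ]
[324.0225 211.809 ] 89 [ 0.4873 -0.3115  0.012 ] [ 0.4877 -0.3083  0.019 ]
[289.3871 220.3871] 31 [ 0.442  -0.2851  0.012 ] [ 0.4433 -0.2824  0.019 ]
[[ 0.4663  0.0043  0.022 ]
 [ 0.5056 -0.0309  0.022 ]]
[ 0.465  -0.1871  0.2697]
[-0. -0. -0.] [-41.7  64.4 149.7]
[-0. -0. -0.] [-41.7  64.5 239.7]
```

Scaled: 180 mm / 800 = 0.225, 170 mm / 800 = 0.2125.

>>> {"name": "send_rows", "arguments": {
  "rows": "0 0 0 -0.0188 0.025 0.05 -0.3; 0 0 0 -0.0375 0.055 0.1125 -0.3; 0 0 0 -0.0513 0.0825 0.1688 -0.3; 0 0 0 -0.0513 0.0825 0.2125 -0.3; 0 0 0 -0.0513 0.0825 0.225 -0.3; 0 0 0 -0.0513 0.0825 0.225 -0.3; 0 0 0 -0.0513 0.0825 0.225 -0.3"
}}

```text
time: 4.18
eef_pos: [0.4842, -0.2629, 0.0921]
tcp_rot: [0.924, 0.383, 0.001, 0.002]
contact_force: [1.0, 0.4, -0.2]
opening: 0.351
finger_force: 0.0
```

```bash
python3 - <<'E'
from h import *
np.set_printoptions(precision=4,suppress=True)
c=ctrl.read_camera('wrist'); 
for ce,a in orange(c['color'],lo=(8,90,50),amin=25): print(ce,a,onplane(c,[ce],.012)[0])
s=ctrl.get_state();print(s['time'],s['eef_pos'],s['opening'])
u=proj(c,[(*s['eef_pos'][:2],.012)])[0]; print(u)
save(c,'w2.png')
E
```

```text
[486.8545 141.2787] 2461 [ 0.6412 -0.351   0.012 ]
[279.059  149.7578] 322 [ 0.5272 -0.2468  0.012 ]
[210.9419 170.5032] 310 [ 0.4806 -0.222   0.012 ]
[252.5145 204.913 ] 276 [ 0.4834 -0.2631  0.012 ]
[235.797  260.4398] 266 [ 0.4396 -0.2873  0.012 ]
4.225 [ 0.4842 -0.2631  0.0921] 0.35314347217182507
[253.2296 204.2292]
```

View pics/w2.png

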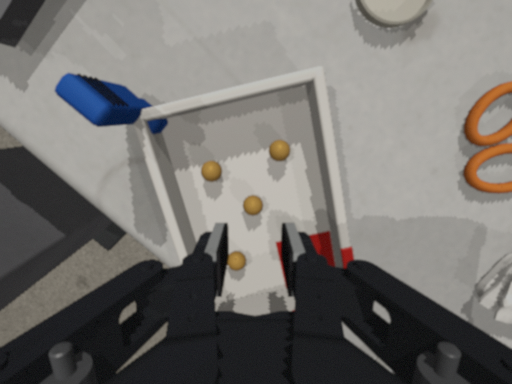

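Ball C at (252,205) lies under the midline between the fingers, within 1 mm. Next I descend and grip it.

Scaled: 62 mm / 800 = 0.0775, 58 mm / 800 = 0.0725.

>>> {"name": "send_rows", "arguments": {
  "rows": "0 0 0 0 0 0.0313 -0.3; 0 0 0 0 0 0.0563 -0.3; 0 0 0 0 0 0.0725 -0.3; 0 0 0 0 0 0.0775 -0.3; 0 0 0 0 0 0.0775 -0.3; 0 0 0 0 0 0.0775 -1; 0 0 0 0 0 0.0775 -1; 0 0 0 0 0 0.0775 -1",
  "grip_force": 25
}}

```text
time: 5.22
eef_pos: [0.4835, -0.2631, 0.0287]
tcp_rot: [0.924, 0.383, 0.0, 0.001]
contact_force: [-0.3, -0.5, 3.0]
opening: 0.155
finger_force: 24.4
```

Scaled: -115 mm / 800 = -0.1438, -110 mm / 800 = -0.1375.

>>> {"name": "send_rows", "arguments": {
  "rows": "0 0 0 0 0 0 -1; 0 0 0 0 0 -0.025 -1; 0 0 0 0 0 -0.075 -1; 0 0 0 0 0 -0.1375 -1; 0 0 0 0 0 -0.1438 -1; 0 0 0 0 0 -0.1438 -1"
}}

```text
time: 5.98
eef_pos: [0.4827, -0.2625, 0.1426]
tcp_rot: [0.924, 0.383, -0.0, -0.0]
contact_force: [-0.6, 0.4, 0.2]
opening: 0.158
finger_force: 24.5
```

```bash
python3 - <<'E'
from h import *
np.set_printoptions(precision=4,suppress=True)
c=ctrl.read_camera('wrist'); save(c,'w3.png')
for ce,a in orange(c['color'],lo=(8,90,50),amin=25): print(ce,a,onplane(c,[ce],.012)[0])
s=ctrl.get_state();print(s['time'],s['eef_pos'],s['opening'],s['finger_force'])
cv2.imwrite('pics/w3c.png',cv2.resize(c['color'][180:300,180:330,::-1],None,fx=4,fy=4))
E
```

```text
[38.6768  9.3791] 393 [ 0.4647 -0.0295  0.012 ]
[464.763  132.2662] 3279 [ 0.656  -0.3623  0.012 ]
[275.855 141.945] 200 [ 0.5271 -0.2466  0.012 ]
[220.9688 158.7969] 192 [ 0.4805 -0.2219  0.012 ]
[291.8465 217.7822] 202 [ 0.4872 -0.3109  0.012 ]
[253.8789 239.7987] 611 [ 0.4441 -0.3013  0.012 ]
6.025 [ 0.4821 -0.262   0.1415] 0.16028200453634991 24.487580358982086
```

View pics/w3c.png

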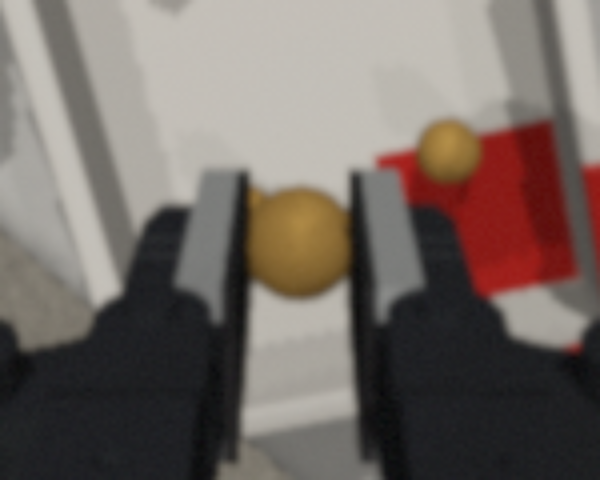

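The ball is firmly held between the pads; its centre is at about (255,240) in the full frame.

```bash
python3 - <<'E'
from h import *
np.set_printoptions(precision=4,suppress=True)
c=ctrl.read_camera('wrist'); s=ctrl.get_state(); r=R.from_quat(s['tcp_rot'])
print(s['eef_pos'])
for h in (.012,.017,.02):
    P=onplane(c,[(254.8,240)],s['eef_pos'][2]-h)[0]; print(h,r.inv().apply(P-s['eef_pos'])*1000)
rel([((.5053,-.0323,.10),down(-45)),((.4655,.0045,.10),down(-45))])
E
```

```text
[ 0.4818 -0.2618  0.1408]
0.012 [ 2.3508  1.2994 11.9942]
0.017 [-0.0746  1.3121 16.9952]
0.02 [-1.5298  1.3198 19.9958]
[-0.2  0.  -0. ] [ 178.9 -145.6   41.3]
[-0.2  0.  -0. ] [ 176.8 -199.7   41.5]
```

>>> {"name": "send_rows", "arguments": {
  "rows": "0 0 0 0.0375 -0.03 0 -1; 0 0 0 0.0875 -0.0713 0 -1; 0 0 0 0.1375 -0.1125 0.0063 -1; 0 0 0 0.1813 -0.1475 0.025 -1; 0 0 0 0.2125 -0.1725 0.0438 -1; 0 0 0 0.2238 -0.1825 0.05 -1; 0 0 0 0.2238 -0.1825 0.05 -1; 0 0 0 0.2238 -0.1825 0.05 -1"
}}

```text
time: 7.08
eef_pos: [0.5066, -0.0339, 0.1032]
tcp_rot: [0.924, 0.382, 0.0, 0.0]
contact_force: [-0.1, -0.1, 0.4]
opening: 0.158
finger_force: 24.5
```

```bash
python3 - <<'E'
from h import *
np.set_printoptions(precision=4,suppress=True)
c=ctrl.read_camera('wrist'); save(c,'w4.png'); s=ctrl.get_state(); print(s['time'],s['eef_pos'],s['opening'])
for ce,a in orange(c['color'],lo=(8,90,50),amin=25): print(ce,a,onplane(c,[ce],.019)[0])
print(proj(c,[(.5053,-.0323,.022),(.4655,.0045,.022)]))
cv2.imwrite('pics/w4c.png',cv2.resize(c['color'][120:270,130:330,::-1],None,fx=4,fy=4))
E
```

```text
7.125 [ 0.5068 -0.0341  0.1034] 0.15689545206845684
[215.0926 171.455 ] 367 [0.5036 0.0042 0.019 ]
[216.6992 232.5691] 123 [ 0.4673 -0.031   0.019 ]
[254.3047 240.1669] 617 [ 0.4841 -0.0574  0.019 ]
[[250.6776 203.3049]
 [181.2316 205.9643]]
```

View pics/w4c.png

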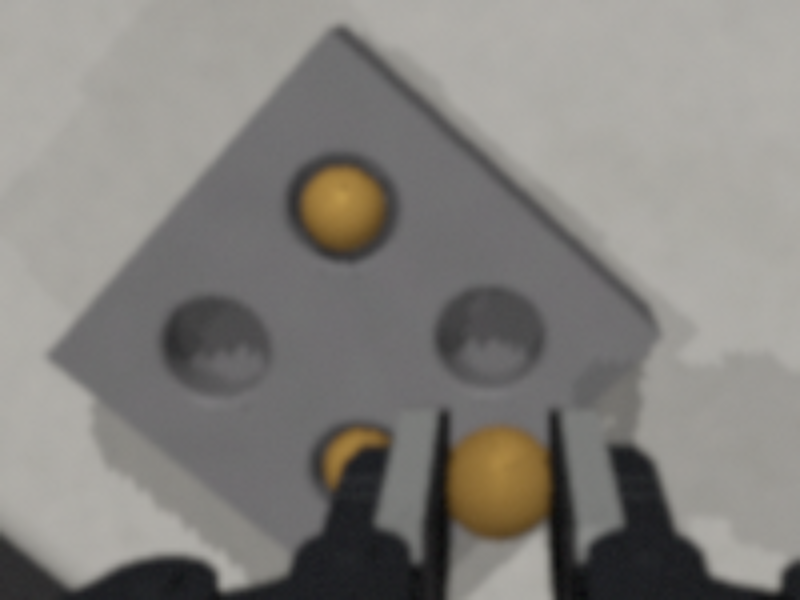

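The empty wells' mouths are at crop (489,336) and (217,346), with the held ball at (498,482).

```bash
python3 - <<'E'
from h import *
np.set_printoptions(precision=4,suppress=True)
c=ctrl.read_camera('wrist'); s=ctrl.get_state(); r=R.from_quat(s['tcp_rot']); print(s['eef_pos'])
w=onplane(c,[(251.9,203.6),(183.9,206.1)],.022); print(w)
B=onplane(c,[(254.3,240.2)],s['eef_pos'][2]-.017)[0]; print(B, r.inv().apply(w[0]-B)*1000)
E
```

```text
[ 0.5068 -0.0341  0.1035]
[[ 0.5059 -0.0333  0.022 ]
 [ 0.467   0.0028  0.022 ]]
[ 0.5073 -0.0345  0.0865] [-0.2321 -1.9058 64.5313]
```

Scaled: 58 mm / 800 = 0.0725, 55 mm / 800 = 0.0688.

>>> {"name": "send_rows", "arguments": {
  "rows": "0 0 0 0 -0.0021 0.0313 -1; 0 0 0 0 -0.0021 0.0563 -1; 0 0 0 0 -0.0021 0.0688 -1; 0 0 0 0 -0.0021 0.0725 -1; 0 0 0 0 -0.0021 0.0725 -1; 0 0 0 0 -0.0021 0.0725 -1; 0 0 0 0 -0.0021 0.0725 -0.5; 0 0 0 0 -0.0021 0.0725 -0.4"
}}

```text
time: 8.18
eef_pos: [0.5053, -0.0317, 0.0453]
tcp_rot: [0.924, 0.383, 0.0, 0.0]
contact_force: [0.1, 0.3, 0.5]
opening: 0.298
finger_force: 0.0
```

Scaled: -90 mm / 800 = -0.1125, -75 mm / 800 = -0.0938.

>>> {"name": "send_rows", "arguments": {
  "rows": "0 0 0 0 0 0 -0.4; 0 0 0 0 0 -0.0125 -0.4; 0 0 0 0 0 -0.05 -0.3; 0 0 0 0 0 -0.0938 -0.3; 0 0 0 0 0 -0.1125 -0.3; 0 0 0 0 0 -0.1125 -0.3"
}}

```text
time: 8.93
eef_pos: [0.5058, -0.0319, 0.1362]
tcp_rot: [0.924, 0.383, 0.001, 0.001]
contact_force: [0.3, 0.4, -0.6]
opening: 0.35
finger_force: 0.0
```

```bash
python3 - <<'E'
from h import *
np.set_printoptions(precision=4,suppress=True)
c=ctrl.read_camera('wrist'); s=ctrl.get_state(); print(s['time'],s['eef_pos'],s['opening'])
for ce,a in orange(c['color'],lo=(8,90,50),amin=25): print(ce,a,onplane(c,[ce],.019)[0])
rel([((.527,-.2465,.14),down(45)),((.527,-.2465,.092),down(45))])
E
```

```text
8.975 [ 0.5049 -0.0316  0.1347] 0.3472532188491583
[222.37   165.0879] 273 [0.5035 0.0043 0.019 ]
[253.5341 191.4257] 249 [ 0.5059 -0.0322  0.019 ]
[227.2637 220.6319] 182 [ 0.4686 -0.0348  0.019 ]
[  0.   0. -90.] [-136.3  167.6   -5.2]
[  0.   0. -90.] [-136.3  167.6   42.8]
```

Scaled: 168 mm / 800 = 0.21, -136 mm / 800 = -0.17, -78 degrees / 180 = -0.4333.

>>> {"name": "send_rows", "arguments": {
  "rows": "0 0 -0.0444 -0.01 0.0125 -0.0063 -0.3; 0 0 -0.1 -0.035 0.0425 -0.0063 -0.3; 0 0 -0.1556 -0.06 0.075 -0.0063 -0.3; 0 0 -0.2111 -0.0875 0.1075 -0.0063 -0.3; 0 0 -0.2667 -0.115 0.14 -0.0063 -0.3; 0 0 -0.3222 -0.14 0.1725 -0.0063 -0.3; 0 0 -0.3778 -0.16 0.1975 -0.0063 -0.3; 0 0 -0.4333 -0.17 0.21 -0.0063 -0.3"
}}

```text
time: 9.98
eef_pos: [0.5267, -0.2475, 0.1375]
tcp_rot: [0.475, 0.88, 0.0, -0.002]
contact_force: [0.4, 0.2, -0.7]
opening: 0.349
finger_force: 0.0
```

Scaled: 45 mm / 800 = 0.0563, 35 mm / 800 = 0.0438, -12 degrees / 180 = -0.0667.

>>> {"name": "send_rows", "arguments": {
  "rows": "0 0 -0.0444 0 0 0.0125 -0.3; 0 0 -0.0667 0 0 0.0438 -0.3; 0 0 -0.0667 0 0 0.0563 -0.3; 0 0 -0.0667 0 0 0.0563 -0.3; 0 0 -0.0667 0 0 0.0563 -0.3"
}}

```text
time: 10.6
eef_pos: [0.528, -0.2468, 0.0953]
tcp_rot: [0.383, 0.924, -0.0, 0.0]
contact_force: [0.1, 0.4, -0.7]
opening: 0.35
finger_force: 0.0
```

```bash
python3 - <<'E'
from h import *
np.set_printoptions(precision=4,suppress=True)
c=ctrl.read_camera('wrist'); s=ctrl.get_state(); print(s['time'],s['eef_pos'],s['opening'],s['qpos'])
for ce,a in orange(c['color'],lo=(8,90,50),amin=25): print(ce,a,onplane(c,[ce],.012)[0])
rel([((.527,-.2465,.03),down(45))])
E
```

```text
10.65 [ 0.5282 -0.2469  0.0957] 0.35001837643217054 [-0.6112  0.2659  1.9146  0.      0.9596 -1.3963]
[233.5415 136.5292] 325 [ 0.4805 -0.222   0.012 ]
[134.6541 160.305 ] 318 [ 0.4397 -0.2874  0.012 ]
[254.4058 201.9022] 276 [ 0.5269 -0.2468  0.012 ]
[163.0255 222.551 ] 314 [ 0.4873 -0.311   0.012 ]
[ 0.   0.1 -0. ] [ 1.3 -0.6 65.7]
```

Scaled: 66 mm / 800 = 0.0825, 60 mm / 800 = 0.075.

>>> {"name": "send_rows", "arguments": {
  "rows": "0 0 0 0.0013 -0.0009 0.0313 -0.3; 0 0 0 0.0013 -0.0009 0.0563 -0.3; 0 0 0 0.0013 -0.0009 0.075 -0.3; 0 0 0 0.0013 -0.0009 0.0825 -0.3; 0 0 0 0.0013 -0.0009 0.0825 -0.3; 0 0 0 0.0013 -0.0009 0.0825 -1; 0 0 0 0.0013 -0.0009 0.0825 -1; 0 0 0 0.0013 -0.0009 0.0825 -1"
}}

```text
time: 11.65
eef_pos: [0.5269, -0.2467, 0.0296]
tcp_rot: [0.383, 0.924, -0.0, 0.001]
contact_force: [0.6, -0.2, 0.5]
opening: 0.158
finger_force: 24.4
```

Scaled: -110 mm / 800 = -0.1375, -105 mm / 800 = -0.1313.

>>> {"name": "send_rows", "arguments": {
  "rows": "0 0 0 0 0 0 -1; 0 0 0 0 0 -0.025 -1; 0 0 0 0 0 -0.075 -1; 0 0 0 0 0 -0.1313 -1; 0 0 0 0 0 -0.1375 -1; 0 0 0 0 0 -0.1375 -1"
}}

```text
time: 12.4
eef_pos: [0.5265, -0.2464, 0.1398]
tcp_rot: [0.383, 0.924, -0.0, 0.001]
contact_force: [-0.5, -0.1, -1.0]
opening: 0.161
finger_force: 24.4
```

```bash
python3 - <<'E'
from h import *
np.set_printoptions(precision=4,suppress=True)
c=ctrl.read_camera('wrist'); s=ctrl.get_state(); r=R.from_quat(s['tcp_rot']);print(s['time'],s['eef_pos'],s['opening'],s['finger_force'])
for ce,a in orange(c['color'],lo=(8,90,50),amin=25): print(ce,a,onplane(c,[ce],.012)[0],r.inv().apply(onplane(c,[ce],s['eef_pos'][2]-.017)[0]-s['eef_pos'])*1000)
rel([((.4665,.0035,.10),down(45))])
E
```

```text
12.45 [ 0.5259 -0.246   0.1384] 0.15675568586140262 24.441955089569092
[238.1043 133.7915] 211 [ 0.4802 -0.2218  0.012 ] [56.7072 -8.7209 17.0771]
[156.1619 153.4667] 210 [ 0.4395 -0.2873  0.012 ] [ 46.9437 -50.6684  17.0746]
[178.7209 205.8372] 215 [ 0.4871 -0.3109  0.012 ] [ 18.8011 -41.1991  17.035 ]
[254.1735 239.9487] 565 [ 0.5636 -0.285   0.012 ] [-1.1732 -0.7298 16.9986]
[268.5397 311.4127] 63 [ 0.6345 -0.334   0.012 ] [-48.5313   7.9324  16.9339]
[-0.  -0.1 -0. ] [218.4 134.5  38.6]
```

>>> {"name": "send_rows", "arguments": {
  "rows": "0 0 0 0.0375 0.0225 0 -1; 0 0 0 0.1 0.0613 0 -1; 0 0 0 0.1625 0.1 0 -1; 0 0 0 0.2188 0.135 0.01 -1; 0 0 0 0.2563 0.1575 0.0313 -1; 0 0 0 0.2725 0.1681 0.0438 -1; 0 0 0 0.2725 0.1681 0.0438 -1; 0 0 0 0.2725 0.1681 0.0438 -1"
}}

```text
time: 13.45
eef_pos: [0.4682, 0.0018, 0.1042]
tcp_rot: [0.383, 0.924, -0.0, 0.0]
contact_force: [0.1, 0.1, 0.1]
opening: 0.16
finger_force: 24.5
```

```bash
python3 - <<'E'
from h import *
np.set_printoptions(precision=4,suppress=True)
c=ctrl.read_camera('wrist'); s=ctrl.get_state(); r=R.from_quat(s['tcp_rot']);print(s['time'],s['eef_pos'],s['opening'],s['finger_force'])
for ce,a in orange(c['color'],lo=(8,90,50),amin=25): print(ce,a,onplane(c,[ce],.019)[0],r.inv().apply(onplane(c,[ce],s['eef_pos'][2]-.017)[0]-s['eef_pos'])*1000)
rel([((.4665,.0035,.0455),down(45))])
g=c['color'][120:270,155:355]
cv2.imwrite('pics/w5c.png',cv2.resize(g[:,:,::-1],None,fx=4,fy=4))
E
```

```text
13.5 [0.4684 0.0016 0.1045] 0.15981018257763582 24.452341496944427
[289.8356 227.5867] 225 [0.5034 0.0062 0.019 ] [ 8.0449 18.3661 16.9986]
[220.3313 228.3187] 160 [ 0.4639 -0.0342  0.019 ] [  7.6032 -19.271   16.9818]
[255.6473 246.5603] 862 [ 0.4957 -0.0255  0.019 ] [-3.2751 -0.1227 17.004 ]
[ 0.   0.1 -0.1] [ 2.7 -0.1 59. ]
```

View pics/w5c.png

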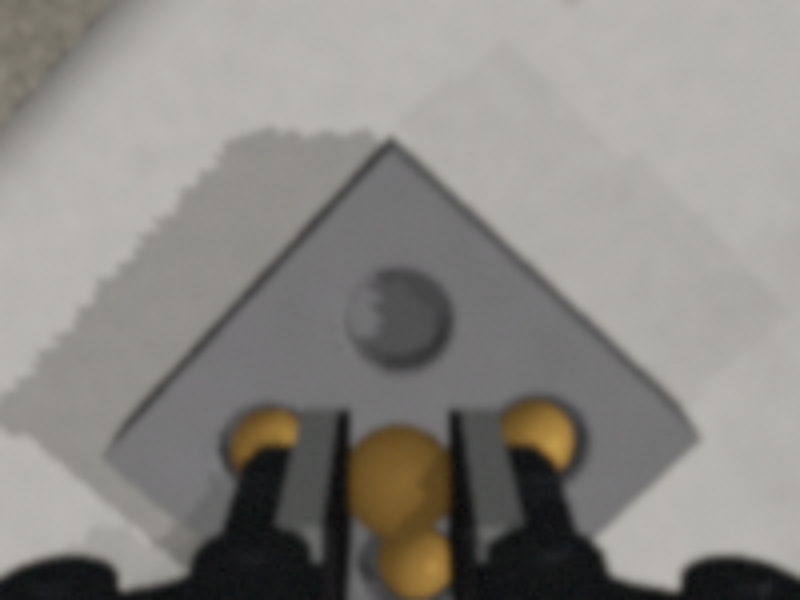

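All is clear: the empty well's mouth is at crop (400,319), the held ball at (400,482), and the first placed ball is seated at (417,562).

```bash
python3 - <<'E'
from h import *
np.set_printoptions(precision=4,suppress=True)
c=ctrl.read_camera('wrist'); s=ctrl.get_state(); r=R.from_quat(s['tcp_rot'])
w=onplane(c,[(254.6,199.4)],.022)[0]; B=onplane(c,[(254.6,240.1)],s['eef_pos'][2]-.017)[0]
print(s['eef_pos'],w,B,r.inv().apply(w-B)*1000,r.inv().apply(w-s['eef_pos'])*1000)
E
```

```text
[0.4684 0.0016 0.1045] [0.4658 0.0034 0.022 ] [0.4678 0.0014 0.0875] [ 2.8785  0.0094 65.5456] [ 3.1469 -0.6581 82.5449]
```

Scaled: 59 mm / 800 = 0.0738, 56 mm / 800 = 0.07.

>>> {"name": "send_rows", "arguments": {
  "rows": "0 0 0 0.0038 -0.0004 0.0313 -1; 0 0 0 0.0038 -0.0004 0.0563 -1; 0 0 0 0.0038 -0.0004 0.07 -1; 0 0 0 0.0038 -0.0004 0.0738 -1; 0 0 0 0.0038 -0.0004 0.0738 -1; 0 0 0 0.0038 -0.0004 0.0738 -1; 0 0 0 0.0038 -0.0004 0.0738 -0.5; 0 0 0 0.0038 -0.0004 0.0738 -0.4"
}}

```text
time: 14.55
eef_pos: [0.4654, 0.0047, 0.0453]
tcp_rot: [0.383, 0.924, 0.0, 0.0]
contact_force: [0.5, -0.1, -0.5]
opening: 0.301
finger_force: 0.0
```

Scaled: -105 mm / 800 = -0.1313, -75 mm / 800 = -0.0938.

>>> {"name": "send_rows", "arguments": {
  "rows": "0 0 0 0 0 0 -0.4; 0 0 0 0 0 -0.0125 -0.4; 0 0 0 0 0 -0.05 -0.3; 0 0 0 0 0 -0.0938 -0.3; 0 0 0 0 0 -0.1313 -0.3; 0 0 0 0 0 -0.1313 -0.3"
}}

```text
time: 15.3
eef_pos: [0.4672, 0.0043, 0.1533]
tcp_rot: [0.383, 0.924, 0.001, 0.004]
contact_force: [-0.2, 0.0, -0.1]
opening: 0.35
finger_force: 0.0
```

```bash
python3 - <<'E'
from h import *
np.set_printoptions(precision=4,suppress=True)
c=ctrl.read_camera('wrist'); s=ctrl.get_state(); print(s['time'],s['eef_pos'],s['opening'])
for ce,a in orange(c['color'],lo=(8,90,50),amin=25): print(ce,a,onplane(c,[ce],.019)[0])
# tray model check: predicted points in the first wrist picture (w1/w2 viewed): fit from top rim
rim=np.array([[.575,-.2276],[.4869,-.3719],[.3843,-.3085],[.4758,-.1684]])
loc=np.array([[59,85],[59,-85],[-59,-85],[-59,85]])/1000
A,B=loc-loc.mean(0),rim-rim.mean(0)
th=np.arctan2((A[:,0]*B[:,1]-A[:,1]*B[:,0]).sum(),(A*B).sum()); M=np.array([[np.cos(th),-np.sin(th)],[np.sin(th),np.cos(th)]])
print('th',np.degrees(th),rim.mean(0),'tab',M@[-.066,.095]+rim.mean(0),'pivot',M@[.059,-.085]+rim.mean(0),'diag yaw',np.degrees(np.arctan2(*(M@[-.125,.18])[::-1])))
rel([((.4705,-.151,.14),down(-2))])
E
```

```text
15.35 [0.4659 0.0046 0.1513] 0.354235787401452
[253.1532 184.3198] 222 [0.4652 0.0042 0.019 ]
[280.5209 210.6419] 215 [0.5034 0.0043 0.019 ]
[226.3102 212.6157] 216 [ 0.4668 -0.0351  0.019 ]
[256.0923 236.3692] 195 [ 0.5059 -0.0324  0.019 ]
th -31.94742164717902 [ 0.4805 -0.2691] tab [ 0.4748 -0.1536] pivot [ 0.4856 -0.3724] diag yaw 92.83040971918487
[ 0.2  0.1 47. ] [-113.3 -106.8   11.4]
```

All four wells are filled: balls are seen at seated positions within about 1 mm. Next is the tab.

Scaled: -114 mm / 800 = -0.1425, -106 mm / 800 = -0.1325, 42 degrees / 180 = 0.2333.

>>> {"name": "send_rows", "arguments": {
  "rows": "0 0 0.0444 -0.0225 -0.0213 -0.0063 -0.2; 0 0 0.0944 -0.0563 -0.0525 -0.0125 0; 0 0 0.1444 -0.09 -0.0838 -0.0125 0; 0 0 0.1944 -0.1213 -0.1125 -0.0125 0; 0 0 0.2333 -0.14 -0.13 -0.0125 0; 0 0 0.2333 -0.1425 -0.1325 -0.0125 0; 0 0 0.2333 -0.1425 -0.1325 -0.0125 0"
}}

```text
time: 16.23
eef_pos: [0.4701, -0.1501, 0.1588]
tcp_rot: [0.688, 0.726, -0.0, -0.001]
contact_force: [-0.1, -0.4, 0.1]
opening: 0.498
finger_force: 0.0
```

```bash
python3 - <<'E'
from h import *
np.set_printoptions(precision=4,suppress=True)
c=ctrl.read_camera('wrist'); s=ctrl.get_state(); print(s['time'],s['eef_pos'],s['opening'],R.from_quat(s['tcp_rot']).as_matrix()[:,1])
save(c,'w6.png')
for ce,a in orange(c['color'],lo=(8,90,50),amin=25): print(ce,a,onplane(c,[ce],.012)[0])
t=proj(c,[(.4748,-.1536,.076),(.47,-.149,.076)]);print(t)
E
```

```text
16.275 [ 0.4703 -0.1499  0.159 ] 0.4978745269787386 [ 0.9985  0.0541 -0.0015]
[259.1774   8.129 ] 310 [0.4654 0.006  0.012 ]
[304.5248  10.1283] 343 [0.5048 0.0066 0.012 ]
[258.4595  57.3851] 296 [ 0.4671 -0.0336  0.012 ]
[303.3243  56.5135] 296 [ 0.5073 -0.0306  0.012 ]
[260.8015 248.1324] 136 [ 0.4805 -0.222   0.012 ]
[221.6589 297.9612] 129 [ 0.4395 -0.2874  0.012 ]
[261.2093 312.8605] 43 [ 0.4859 -0.3052  0.012 ]
[  9.0322 330.9678] 342 [ 0.1791 -0.3528  0.012 ]
[384.1561 358.4904] 314 [ 0.6429 -0.3657  0.012 ]
[[260.4785 207.2984]
 [254.691  201.4081]]
```

View pics/w6.png

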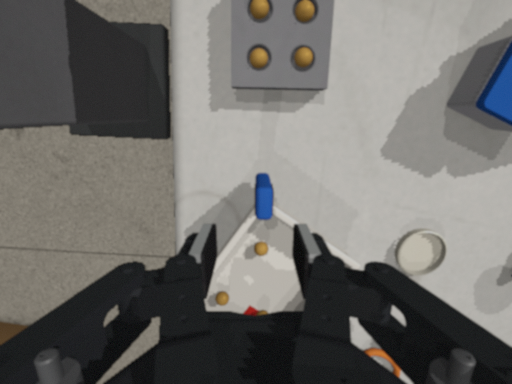

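The picture shows all four wells filled, and the blue tab at about (264,200) near the tool midline. I'll fit the tab's pose to its blue mask.

```bash
python3 - <<'E'
from h import *
from scipy.optimize import minimize
np.set_printoptions(precision=4,suppress=True)
c=ctrl.read_camera('wrist')
hsv=cv2.cvtColor(c['color'],cv2.COLOR_RGB2HSV)
m=cv2.inRange(hsv,(100,120,30),(130,255,255)); m[:, :230]=0; m[:, 300:]=0; m[:150]=0; m[230:]=0
print(cv2.boundingRect(m),(m>0).sum())
S=8; mb=cv2.resize(m,None,fx=S,fy=S,interpolation=cv2.INTER_LINEAR)>127
def f(p):
    x,y,a=p; d=np.array([np.cos(a),np.sin(a)]); n=np.array([-d[1],d[0]])
    P=[[*(np.array([x,y])+i*.014*d+j*.007*n),z] for i in(-1,1) for j in(-1,1) for z in(.014,.076)]
    h=cv2.convexHull(np.float32((proj(c,P)+.5)*S-.5)).astype(np.int32)
    k=np.zeros(mb.shape,np.uint8); cv2.fillConvexPoly(k,h,1); k=k>0
    return 1-(k&mb).sum()/(k|mb).sum()
b=min((minimize(f,(x,-.152,a),method='Nelder-Mead',options=dict(initial_simplex=[(x,-.152,a),(x+.004,-.152,a),(x,-.148,a),(x,-.152,a+.1)])) for x in(.471,.475) for a in (1.57,1.65)),key=lambda r:r.fun)
print(b.x,np.degrees(b.x[2]),b.fun)
s=ctrl.get_state(); print(s['eef_pos'])
a=np.degrees(b.x[2])-90
rel([((b.x[0],b.x[1],.075),down(a))])
E
```

```text
(255, 174, 17, 45) 670
[ 0.4765 -0.1491  1.6551] 94.83247186314198 0.22632957110609486
[ 0.4704 -0.1498  0.1593]
[-0.1 -0.1 -1.7] [ 0.4  6.2 84.3]
```

Scaled: 95 mm / 800 = 0.1188, 93 mm / 800 = 0.1163.

>>> {"name": "send_rows", "arguments": {
  "rows": "0 0 0 -0.0025 0.0063 0.0313 0; 0 0 0 -0.0025 0.0063 0.0625 0; 0 0 0 -0.0025 0.0063 0.0875 0; 0 0 0 -0.0025 0.0063 0.1063 0; 0 0 0 -0.0025 0.0063 0.1163 0; 0 0 0 -0.0025 0.0063 0.1188 0; 0 0 0 -0.0025 0.0063 0.1188 0"
}}

```text
time: 17.2
eef_pos: [0.4763, -0.1527, 0.0654]
tcp_rot: [0.688, 0.725, 0.0, 0.0]
contact_force: [-0.5, -0.9, 0.2]
opening: 0.498
finger_force: 0.0
```

```bash
python3 - <<'E'
from h import *
c=ctrl.read_camera('wrist'); s=ctrl.get_state(); print(s['time'],s['eef_pos'],s['opening'],s['contact_force'])
g=c['color'][130:330,150:400]
cv2.imwrite('pics/w7c.png',cv2.resize(g[:,:,::-1],None,fx=3,fy=3))
E
```

```text
17.25 [ 0.47636847 -0.15281869  0.06559689] 0.49703451424492157 [0.24541727 0.43634735 0.68627368]
```

View pics/w7c.png

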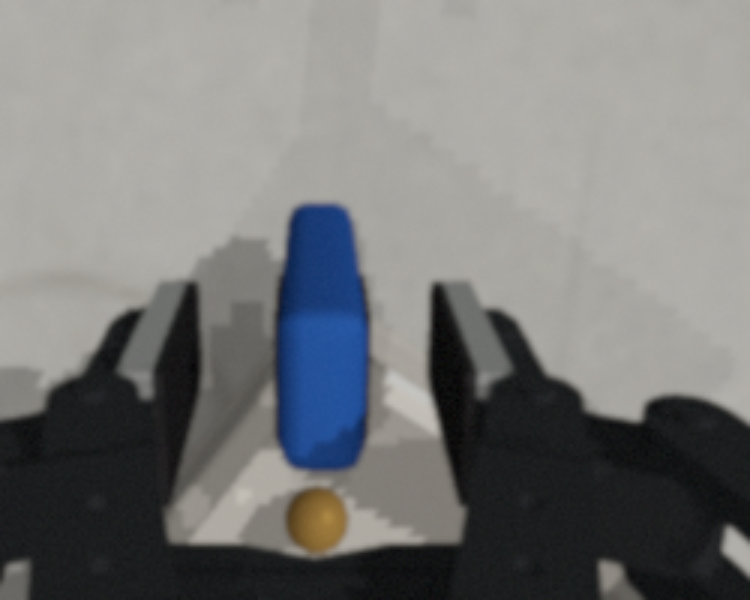

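The fingers straddle the tab squarely. Its top face spans crop x 278–368, y 312–468, centred within about 1 mm between the fingers.

```bash
python3 - <<'E'
from h import *
np.set_printoptions(precision=4,suppress=True)
c=ctrl.read_camera('wrist'); s=ctrl.get_state(); r=R.from_quat(s['tcp_rot'])
q=[(150+x/3,130+y/3) for x,y in [(323,390),(322,312),(322,468),(278,390),(368,390)]]
P=onplane(c,q,.076); print(P); print(r.inv().apply(P-s['eef_pos'])*1000)
for ce,a in orange(c['color'],lo=(8,90,50),amin=25): print(ce,a,onplane(c,[ce],.012)[0])
E
```

```text
[[ 0.4776 -0.1494  0.076 ]
 [ 0.4767 -0.1367  0.076 ]
 [ 0.4782 -0.1629  0.076 ]
 [ 0.4708 -0.1497  0.076 ]
 [ 0.4843 -0.149   0.076 ]]
[[  3.4251   1.3729 -10.344 ]
 [ 16.1536   1.1874 -10.3545]
 [-10.1032   1.2613 -10.3332]
 [  3.4272  -5.3751 -10.3526]
 [  3.4177   8.122  -10.3353]]
[248.6345  16.2891] 799 [ 0.4668 -0.0328  0.012 ]
[320.9356  15.2689] 807 [ 0.5077 -0.03    0.012 ]
[254.9906 302.652 ] 319 [ 0.4804 -0.222   0.012 ]
```

Scaled: 1 mm / 800 = 0.0013, 0.8 mm / 800 = 0.001.

>>> {"name": "send_rows", "arguments": {
  "rows": "0 0 0 0 0.001 0.0013 -0.2; 0 0 0 0 0.001 0.0013 -0.4; 0 0 0 0 0.001 0.0013 -0.6; 0 0 0 0 0.001 0.0013 -1; 0 0 0 0 0.001 0.0013 -1; 0 0 0 0 0.001 0.0013 -1",
  "grip_force": 60
}}

```text
time: 18.05
eef_pos: [0.4768, -0.1525, 0.0641]
tcp_rot: [0.688, 0.725, 0.0, 0.0]
contact_force: [-1.1, 1.3, 1.7]
opening: 0.152
finger_force: 59.0
```

Scaled: -54.6 mm / 800 = -0.0683, -23.9 mm / 800 = -0.0299, 15 degrees / 180 = 0.0833.

>>> {"name": "send_rows", "arguments": {
  "rows": "0 0.0111 0 -0.003 0 -0.0098 -1; 0 0.0222 0 -0.0063 0 -0.0191 -1; 0 0.0333 0 -0.0099 0 -0.0284 -1; 0 0.0444 0 -0.0138 0 -0.0375 -1; 0 0.0556 0 -0.018 0 -0.0465 -1; 0 0.0667 0 -0.0225 0 -0.0554 -1; 0 0.0778 0 -0.0274 0 -0.064 -1; 0 0.0833 0 -0.0299 0 -0.0683 -1"
}}

```text
time: 19.05
eef_pos: [0.4775, -0.1765, 0.1178]
tcp_rot: [0.683, 0.719, 0.09, -0.095]
contact_force: [0.3, -0.3, -3.2]
opening: 0.158
finger_force: 58.4
```

>>> {"name": "send_rows", "arguments": {
  "rows": "0 0 0 0 0 0 -1; 0 0 0 0 0 0 -1; 0 0 0 0 0 0 -1; 0 0 0 0 0 0 -1; 0 0 0 0 0 0 -1; 0 0 0 0 0 0 -1; 0 0 0 0 0 0 -1; 0 0 0 0 0 0 -1"
}}

```text
time: 20.05
eef_pos: [0.4778, -0.1762, 0.1184]
tcp_rot: [0.682, 0.719, 0.09, -0.095]
contact_force: [-0.8, -0.9, -4.7]
opening: 0.153
finger_force: 58.3
```

```bash
python3 - <<'E'
from h import *
np.set_printoptions(precision=4,suppress=True)
s=ctrl.get_state(); print(s['time'],s['eef_pos'],R.from_quat(s['tcp_rot']).as_matrix()[:,2],s['contact_force'],s['finger_force'])
a=[]
for n in('wrist','top'):
    c=ctrl.read_camera(n); 
    for ce,ar in orange(c['color'],lo=(8,90,50),amin=10): print(n,ce,ar,onplane(c,[ce],.015)[0])
    im=c['color'][:,:,::-1]
    if n=='top': im=cv2.resize(im[140:236,240:368],(512,384),interpolation=cv2.INTER_CUBIC)
    a.append(im)
cv2.imwrite('pics/fin.png',cv2.resize(np.hstack(a),(800,300),interpolation=cv2.INTER_AREA))
E
```

```text
20.05 [ 0.4778 -0.1762  0.1184] [-0.0138  0.2589 -0.9658] [-0.7545 -0.9175 -4.708 ] 58.345173597335815
wrist [251.2085  15.3051] 331 [0.4653 0.0069 0.015 ]
wrist [295.8     17.3169] 325 [0.5043 0.0072 0.015 ]
wrist [250.7299  60.4469] 311 [ 0.467  -0.0329  0.015 ]
wrist [296.5649  59.6753] 308 [ 0.5068 -0.0301  0.015 ]
top [97.3953  3.3488] 43 [1.1188 0.4967 0.015 ]
top [138.413  110.2826] 46 [0.7431 0.3341 0.015 ]
top [356.6463 140.1395] 294 [ 0.6539 -0.3654  0.015 ]
top [324.4667 147.4   ] 15 [ 0.6286 -0.2637  0.015 ]
top [341.4681 162.0957] 94 [ 0.5815 -0.3163  0.015 ]
top [311.8438 161.2812] 32 [ 0.5827 -0.2236  0.015 ]
top [352.5    172.8571] 28 [ 0.5473 -0.3499  0.015 ]
top [319.625 175.675] 40 [ 0.5367 -0.2476  0.015 ]
top [296.0769 177.    ] 13 [ 0.5313 -0.1742  0.015 ]
top [326.2143 181.2857] 14 [ 0.5191 -0.2679  0.015 ]
top [347.6 178.4] 10 [ 0.5294 -0.3343  0.015 ]
top [300.8958 196.1141] 403 [ 0.471  -0.1892  0.015 ]
top [238.0909 184.9091] 22 [0.5032 0.0063 0.015 ]
top [250.0909 184.0909] 22 [ 0.5064 -0.0311  0.015 ]
top [349.1  186.55] 20 [ 0.5036 -0.3384  0.015 ]
top [
[... 1155 characters left out ...]
.582 ] 933 [-0.0128  0.2179  0.015 ]
top [103.5556 338.2222] 18 [0.0456 0.381  0.015 ]
top [110.8438 343.4688] 32 [0.0316 0.3588 0.015 ]
top [257.1429 345.1429] 14 [ 0.0331 -0.0623  0.015 ]
top [ 94.1458 362.3006] 336 [-0.0191  0.401   0.015 ]
top [117.  348.7] 10 [0.0176 0.3398 0.015 ]
top [219.8889 364.4444] 18 [-0.0205  0.043   0.015 ]
top [121.4286 366.6429] 14 [-0.03    0.3227  0.015 ]
top [116.3333 366.4167] 12 [-0.0295  0.3372  0.015 ]
top [137.9 367.7] 10 [-0.0323  0.2758  0.015 ]
top [112.0556 377.9537] 108 [-0.0598  0.3463  0.015 ]
top [126.5484 375.6452] 62 [-0.0534  0.3061  0.015 ]
top [150.2444 376.4   ] 45 [-0.0547  0.239   0.015 ]
top [136.8 380. ] 25 [-0.0645  0.2762  0.015 ]
```

View pics/fin.png

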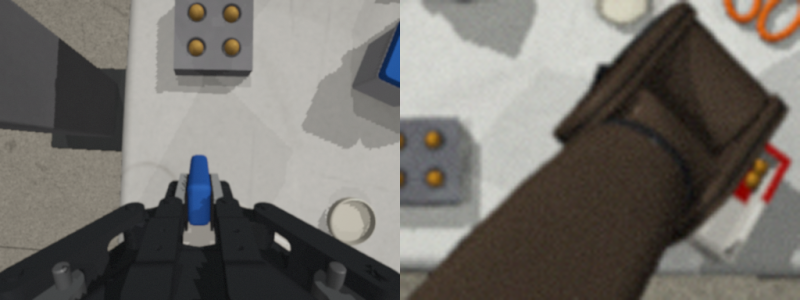

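The final picture shows four loaded wells, the tab held between the pads, and the balls in the red corner at about (757,175). I'll check the ball cluster and tray attitude numerically.

```bash
python3 - <<'E'
from h import *
np.set_printoptions(precision=1,suppress=True)
s=ctrl.get_state(); r=R.from_quat(s['tcp_rot'])
# tray pose from tool: tray_tab in tool at (3,0,-11)mm at grasp; diagonal = tool -x
d=np.arctan2(.18,-.125)  # diagonal dir in tray frame -> tool +x at grasp (tool z down)
X=np.array([np.cos(d),np.sin(d),0]); Z=np.array([0,0,-1.]); Y=np.cross(Z,X)
T=lambda p:(s['eef_pos']+r.apply((np.c_[X,Y,Z].T@(np.array(p)-[-.066,.095,.076]))+[.003,.0005,-.0115]))
pv=T((.059,-.085,0)); print('pivot mm',pv*1000)
B=[T(p) for p in [(.047,-.073,.012),(.031,-.073,.012),(.047,-.057,.012)]]
rim=[T((.059,-.085,.034)),T((.059,-.055,.034)),T((.029,-.085,.034))]
for n in('top','side'):
    c=ctrl.read_camera(n); h=cv2.cvtColor(c['color'],cv2.COLOR_RGB2HSV)
    u=proj(c,B); print(n,'balls',u.ravel(),'rim',proj(c,rim).ravel())
    x,y=u.mean(0).astype(int); w=h[y-9:y+10,x-12:x+13]
    o=cv2.inRange(w,(8,90,50),(26,255,255)); rd=cv2.inRange(w,(0,150,60),(6,255,255))|cv2.inRange(w,(172,150,60),(180,255,255))
    print(x-12,y-9); print('\n'.join(''.join('o' if o[i,j] else 'R' if rd[i,j] else '.' for j in range(25)) for i in range(19)))
    print([np.round(world(c,k['position'])[:3],3) for k in ctrl.look_for(c,'ball_1')])
E
```

```text
pivot mm [ 488.3 -368.     0.1]
top balls [354.8 192.6 352.4 196.7 350.7 189.6] rim [363.2 190.4 355.4 184.7 358.7 198.3]
340 183
.o...o......o............
..........ooo............
...o....oo.o....o........
.......o...o.....R.......
.....o..o........RRR.....
.....o.ooo.......RRRR....
....o..oo....o.....RRR...
...o.o..o.....o.....RRRR.
..oo.oo.o....oooo....RRR.
o..oo.oo....oooooo....RR.
.o.ooo.....ooooooo...RRR.
.....o.....oooooo....RR..
..o.......ooooooo...RRR..
...o.....ooooooo....RR...
o.o.....oRoooooo....RR...
oo.....oRRooooo....RR....
..o.....RRRoooo...RRR....
.o....oRRRRRoo....RR.....
....o..RRRRR.....RRR.....
[]
side balls [264.1 166.1 267.2 166.8 262.  167.1] rim [263.4 160.2 259.5 161.8 269.1 161.3]
252 157
.........................
.........................
.........................
.........................
.........................
.........................
.........................
.........................
.........................
.........................
.........................
.........................
.........................
.........................
.........................
.........................
.........................
.........................
.........................
[]
```

```bash
python3 - <<'E'
from h import *
for n,(x0,x1,y0,y1) in {'side':(254,278,158,174),'top':(342,360,184,203)}.items():
    c=ctrl.read_camera(n); w=cv2.cvtColor(c['color'],cv2.COLOR_RGB2HSV)[y0:y1,x0:x1].astype(int)
    print(n,x0,y0)
    for row in w: print(' '.join('%3d/%d%d'%(p[0],p[1]*9//255,p[2]*9//255) for p in row))
E
```

```text
side 254 158
  0/03  10/04  13/05  11/06  11/06  11/05  12/03   0/03   6/03   9/05  11/05  11/05  11/04  10/03  10/03   8/03  13/05  14/06  13/06  12/05  15/04   8/03   0/02   8/03
  0/02   8/03   5/04   9/05   9/06   8/05   8/03   0/03   5/04   7/15   6/16   7/16   6/05   4/04   0/03   8/04  11/05  12/05  13/05  13/04  10/03   0/02   0/03  15/04
 15/03   0/02   8/03   9/04  10/05   9/04   6/03   0/03   2/14   3/25   3/26   3/26   3/15   5/14   4/03  10/03  11/05  11/05  11/04  12/03  15/02   0/02  12/03  11/05
  8/03   0/02   0/03   6/03  10/04   5/04   0/03   0/13   0/23   2/25   3/26   3/26   3/26   2/24   3/13   6/03  13/04  10/04   8/03   0/03   0/02  15/03  13/04  12/05
 10/04   0/03  15/02   0/03  10/03   8/03   0/02   0/02   4/13   5/14   7/15   6/16   7/16   6/14   7/03   0/02  10/03  10/03   0/02   0/02   8/03  13/04  14/05  13/06
 13/05   6/03   0/03   0/02   0/02   0/02 170/02   0/02   7/03   9/04  13/05  12/06  11/06  12/05  10/03   0/02   0/02   0/02   0/02  15/03  13/04  12/05  13/06  12/07
 12/05  15/04  12/03   8/03   0/02   0/02 150/02   0/02   9/03  15/14  14/15  1
[... 3306 characters left out ...]
  11/73  17/75  19/75  19/75  17/73  16/33  25/05  20/06   7/16   2/55
 13/32  16/31  13/21  18/21   9/21  14/31   0/52   2/73   9/84  17/74  18/74  18/74  18/53  20/13  30/05  11/16   3/36   1/65
 13/22  14/11  22/21  16/21  16/31   8/52   1/73   2/84   4/84  12/73  18/73  18/63  19/33  24/05  14/06   4/26   1/55   1/75
 16/21  14/31  20/21  16/21  10/32   3/63   1/84 179/94   2/94   4/83   9/72   9/32  25/13  25/06   9/16   3/46   1/75   1/75
 18/21  30/21  11/21  12/32   3/52   1/73   2/94   1/94   0/94   2/84   2/43   7/13  24/05  10/06   4/26   1/55   0/75   2/64
  8/21  11/31  16/22   6/22   4/34   0/54   1/84   1/84   1/84   2/64   7/25  19/05  22/05   6/15   2/46   1/75   1/75   1/34
```

```bash
python3 -c "
from h import *
s=ctrl.get_state();print(s['time'],s['finger_force'],s['contact_force'])
print(ctrl.sign_off())"
```

```text
20.45 58.34827244281769 [-0.03168287 -0.2546119  -4.39507686]
the job is handed in; nothing more can be done
None
```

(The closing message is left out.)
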